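Brush the flip caps shut along the sample rack

TASK

The caps of the five flip-cap vials in the rack stand ajar. Run the fingertips lightly along the row, starting at the end vial whose hinge faces out of the row and going towards the tabs, so that the caps are brushed down one after another until each lies flat and shut; then take the hand away. Do not press hard, do not grip or lift any vial, and leave the screw-cap vials and everything else on the desk as they are.

Things in the scene. Friction and masses are not known exactly. Their poses are not given: they have to be found in the camera images.
- rack: Slate-grey plastic sample rack, 122 x 252 mm in plan, 60 mm high, standing firm on the desk (it does not slide). Origin: centre of its underside. Its y axis runs along its two rows of five square wells (spacing 48 mm); the row with the flip-cap vials is at x = -30 mm in its frame, the other row at x = +30 mm.
- vial1: Clear round pot, 30 mm wide, 70 mm high, loose in its well (0.6 mm play): the end vial of the five flip-cap vials, whose hinge faces out of the row. Origin: centre of its underside, 6 mm above the desk; z up. White cap 34 mm wide, 5 mm thick, bevelled, hinged at rim height 19 mm from the axis on the -y side; its tab, on the +y side, ends 23 mm from the axis. A shut cap's flat top, 28 mm wide, is 75 mm above the origin.
- vial2: Flip-cap vial number 2 counted along the row from vial1, 48 mm from its neighbours; same make, size and axes as vial1. Its hinge faces vial1 (within 10 degrees) and its tab vial3.
- vial3: Flip-cap vial number 3 counted along the row from vial1, 48 mm from its neighbours; same make, size and axes as vial1. Its hinge faces vial2 (within 10 degrees) and its tab vial4.
- vial4: Flip-cap vial number 4 counted along the row from vial1, 48 mm from its neighbours; same make, size and axes as vial1. Its hinge faces vial3 (within 10 degrees) and its tab vial5.
- vial5: Flip-cap vial number 5 counted along the row from vial1, 48 mm from its neighbours; same make, size and axes as vial1. Its hinge faces vial4 (within 10 degrees); its tab faces out of the row.
- cap1 (a joint): Angle of the flip cap of vial1 (rad): 0 = flat and shut on the rim; grows as the tab rises. It turns about the hinge with light friction (0.008 N m) and stays where it is left; there is no spring or catch.
- cap2 (a joint): Angle of the flip cap of vial2 (rad): 0 = flat and shut on the rim; grows as the tab rises. It turns about the hinge with light friction (0.008 N m) and stays where it is left; there is no spring or catch.
- cap3 (a joint): Angle of the flip cap of vial3 (rad): 0 = flat and shut on the rim; grows as the tab rises. It turns about the hinge with light friction (0.008 N m) and stays where it is left; there is no spring or catch.
- cap4 (a joint): Angle of the flip cap of vial4 (rad): 0 = flat and shut on the rim; grows as the tab rises. It turns about the hinge with light friction (0.008 N m) and stays where it is left; there is no spring or catch.
- cap5 (a joint): Angle of the flip cap of vial5 (rad): 0 = flat and shut on the rim; grows as the tab rises. It turns about the hinge with light friction (0.008 N m) and stays where it is left; there is no spring or catch.
- screw_a: Vial like the others but closed with a ribbed screw cap, 75 mm high over all and 36 mm wide at the cap, standing loose in the other row of the rack. Origin: centre of its underside. To be left alone.
- screw_b: A second screw-cap vial, the same as screw_a, in the other row of the rack. To be left alone.
- cassette_a: White flat test cassette, 70 x 22 x 5 mm, lying on the desk on the vial side of the rack. Origin: centre of its underside. To be left alone.
- cassette_b: A second test cassette, the same as cassette_a. To be left alone.
- dropper: Small white dropper bottle with a blue cap, 24 mm wide, 64 mm high, standing on the desk beside the rack on the screw-cap side. Origin: centre of its underside. To be left alone.
- alcohol: White bottle with a grey spout, 64 mm wide, 170 mm high, at the left of the desk. Origin: centre of its underside. To be left alone.
- marker: Black and white marker pen, 127 mm long, 14 mm thick, lying at the right. Origin: underside, middle. To be left alone.
- beaker: Empty clear beaker, 72 mm wide, 85 mm high, at the right. Origin: centre of its underside. To be left alone.
There are look-alikes about, which are no part of the job. Leave any brown look-alike of the vial4 alone.

How it is judged (in metres and radians):
On the way, in this order (a step that is already met when the one before it is completed fails the run):
1. cap 1 of the row is shut (under 0.12 rad), after the caps before it and before the ones after it (value of joint cap1 below 0.12 rad), for 0.1 s.
2. cap 2 of the row is shut (under 0.12 rad), after the caps before it and before the ones after it (value of joint cap2 below 0.12 rad), for 0.1 s.
3. cap 3 of the row is shut (under 0.12 rad), after the caps before it and before the ones after it (value of joint cap3 below 0.12 rad), for 0.1 s.
4. cap 4 of the row is shut (under 0.12 rad), after the caps before it and before the ones after it (value of joint cap4 below 0.12 rad), for 0.1 s.
5. cap 5 of the row is shut (under 0.12 rad), after the caps before it and before the ones after it (value of joint cap5 below 0.12 rad), for 0.1 s.
At the end, for the whole second after the job is handed in: All five flip caps are shut (each under 0.12 rad, about 7 degrees) and at rest, the five vials stand upright in their wells within 12 mm of where they stood, the screw-cap vials have moved less than 10 mm and the other things on the desk less than 15 mm (value of joint each of cap1, cap2, cap3, cap4, cap5 below 0.12 rad and velocity of joint each of cap1, cap2, cap3, cap4, cap5 below 0.05 rad/s and distance of each of vial1, vial2, vial3, vial4, vial5 from where it was at the start of the episode below 0.012 m and angle between each of vial1, vial2, vial3, vial4, vial5's own z axis and vertical below 0.12 rad and linear speed of each of vial1, vial2, vial3, vial4, vial5 below 0.03 m/s and distance of each of screw_a, screw_b from where it was at the start of the episode below 0.01 m and distance of each of cassette_a, cassette_b, dropper, alcohol, marker, beaker from where it was at the start of the episode below 0.015 m); the robot touches nothing.
It fails at once if a flip-cap vial is lifted, carried or pulled out of place (over 12 mm) (distance of any of vial1, vial2, vial3, vial4, vial5 from where it was at the start of the episode above 0.012 m).
It fails at once if the fingers bear on a vial or its cap with more than 40 N (contact force between the fingers and vial1 above 40 N or contact force between the fingers and vial2 above 40 N or contact force between the fingers and vial3 above 40 N or contact force between the fingers and vial4 above 40 N or contact force between the fingers and vial5 above 40 N).
It fails at once if a screw-cap vial in the rack is moved (over 10 mm) (distance of any of screw_a, screw_b from where it was at the start of the episode above 0.01 m).
It fails at once if another thing on the desk is moved (over 15 mm) (distance of any of cassette_a, cassette_b, dropper, alcohol, marker, beaker from where it was at the start of the episode above 0.015 m).
It also fails if it takes over 42 s, if anything falls off the work surface, if the arm or the gripper's body presses on something with over 40 N, if the wrist force passes 120 N, or if a joint passes its speed limit or range.

ROBOT

A 6-joint arm with a two-finger parallel gripper is mounted at the origin on the work surface. World frame = base frame: x ahead of the robot, y to its left, z up, the work surface at z = 0. Lengths are in mm, angles in rad, forces in N, time in s.
With the tool pointing down it reaches from about 275 to 850 mm from the base axis. Payload 19 kg.
Tool frame: the origin (TCP) lies between the finger pads; the fingertips stand 8 mm ahead of it and the grasp point (between the pads) lies 11 mm behind it; x points along the fingers, y is the direction in which the jaws open and shut, and the axes are right-handed (so a half turn about x gives the same grasp; the last joint's range is limited). The gripper opens to 85 mm and grips with 20 to 120 N. Pads are 22 mm wide; open, the fingers measure 114 mm over their backs; the gripper's body (76 mm by 85 mm) begins 54 mm behind the grasp point. The pads swing forward as they close: fully open they stand 13 mm farther back than shut.
Start: joints at [1.167, 0.15, 1.437, -0, 1.554, -0.134], TCP at [153.265, 554.167, 239.267] pointing down, gripper open.
Joint ranges: [-2.8, 2.8], [-0.68, 2.1], [0.12, 2.68], [-1.39, 4.53], [0.16, 2.79], [-2.81, 2.81]. Speed limits (rad/s): [1.89, 1.89, 2.22, 3.01, 3.01, 3.01].

INTERFACE

Orientations are given as a rotation vector (axis times angle).
In Python, from bench import arm gives the robot as it stands. The module is installed in compiled form; this text tells all that it offers.
- The arm moves only by the tool drive_tool, never from a script. Its argument "targets" is a list of rows, each a list of 5 numbers: the gripper's target within -1 to 1 (fully open at 1, half-way at 0, shut at -1), then the shift along the world's x, y, z in mm, then the turn about the world's z in rad. In form: [[hand, x, y, z, twist], ...]. A call has 1 to 8 rows; each row is the pose to reach, as a shift and turn from the pose measured when the call began; what a row does not reach only later rows make up. A row lasts 1/8 s, in which the tool goes at most 62.5 mm and 10.7 degrees, less where a joint would pass 70% of its speed; a pose out of reach is approached as far as the arm can. A call with a gripper value outside its range is refused whole. The fingers move at their own pace and stop on an object; the grip force is fixed at half the most. Time passes only in rows, so rows that repeat a pose let the fingers close. It gives the time, the measured TCP pose, the force and the opening at its end, in the units of the state.
- arm.get_state(): the state, without advancing time (a new reading comes with each control period).
- arm.get_image(name): name is "scene" or "top" or "wrist"; returns the picture (480x640x3 uint8, red, green, blue); there is no depth.
- arm.camera_params(name): a dict with "camera_matrix" (3x3 intrinsics, pixels), "k1" (the pictures are not rectified: a ray, as slopes to the right and down, at radius r is drawn at 1 + k1 r^2 times it, then the intrinsics apply), "pose" (4x4, takes a point from camera to world coordinates). Camera axes: x right, y up, looking along -z (the intrinsics and any distortion apply to the point x, -y, -z); pixel columns grow to the right and rows downward; lengths in mm; the calibration is good to about 2 mm. A picture is of the moment at which its call begins: read the wrist's pose just before it. camera_params takes no time and is no camera call; for the wrist camera it gives the pose at the moment of the call.
- arm.close_job(): hands the job in, once; it reports no verdict.
The state is a dict: "time": time; "joints": joint angles; "joint_velocities": joint speeds; "tau": joint torques, N m; "tool_pos": TCP position; "tool_rot": TCP orientation; "force": force on the tool from outside, world axes, zero at the start; "moment": the same for the moment, N m; "finger_gap": opening from 0.0 (shut) to 1.0 (fully open).
Only numpy, scipy, OpenCV 4.12 (cv2) and the standard library are available. Lean on these libraries where they do the work, as an engineer would, in place of code of your own. Each camera call takes 0.05 s, during which the arm holds its last target.

## Working session

There is one attempt and no reset: what is moved stays moved. The work goes in short steps, Python scripts to look and compute and a tool call to move; the robot and the scene stay as the last step left them, time stands still between calls to the robot, and variables do not carry over. Pictures are saved under pics/ and viewed, and the job is handed in when it is done.

Besides the shell and the picture viewer there is one more tool, called after "Call:" as name([rows], argument=value, ...), one row to a line, values as JSON. drive_tool: Moves the arm, as the interface text tells. Its arguments: {"type":"object","properties":{"targets":{"type":"array","items":{"type":"array","items":{"type":"number"}}}},"required":["targets"]}

```bash
mkdir -p pics; ls
python3 - <<'E'
from bench import arm
import cv2
s=arm.get_state();print(s)
for n in("scene","top","wrist"):
    p=arm.camera_params(n);print(n,p)
    cv2.imwrite(f"pics/{n}0.png",arm.get_image(n)[:,:,::-1])
E
```

```text
pics
{'time': 0.0, 'joints': array([ 1.16699251e+00,  1.51009713e-01,  1.43800850e+00,  3.33219192e-05,
        1.55381068e+00, -1.34031994e-01]), 'joint_velocities': array([ 3.04720089e-04,  2.23080326e-05,  3.28528690e-04,  1.38213651e-03,
        1.04725481e-03, -6.11346911e-05]), 'tau': array([-4.17072997e-04, -7.13065195e+01, -5.70853651e+01, -4.68747676e-04,
        9.18064965e-03, -9.23651555e-06]), 'tool_pos': array([153.17972223, 553.98285891, 238.67316745]), 'tool_rot': array([ 0.21084168,  1.56076387, -0.21270458]), 'force': array([-0.54033017,  0.66368758,  0.44049925]), 'moment': array([-0.03157772, -0.02996083,  0.05630968]), 'finger_gap': 1.0025521530782717}
scene {'camera_matrix': array([[461.54655746,   0.        , 314.91582914],
       [  0.        , 461.54655746, 238.4392467 ],
       [  0.        ,   0.        ,   1.        ]]), 'k1': 0.03608130258222709, 'pose': array([[ 4.95556898e-01, -6.22143967e-01,  6.06102504e-01,
         1.27538639e+03],
       [ 8.68570508e-01,  3.57316613e-01, -3.43380418e-01,
        -4.47680781e+02],
       [-2.93843808e-03,  6.966072
[... 549 characters left out ...]
84185589e-01,  9.82836130e-01,
         1.32412404e+03],
       [ 0.00000000e+00,  0.00000000e+00,  0.00000000e+00,
         1.00000000e+00]])}
wrist {'camera_matrix': array([[381.66228981,   0.        , 309.23576871],
       [  0.        , 381.66228981, 232.36342179],
       [  0.        ,   0.        ,   1.        ]]), 'k1': 0.019694711162191413, 'pose': array([[ 2.65821826e-01, -9.27156958e-01, -2.64043051e-01,
         8.67972544e+01],
       [ 9.64021100e-01,  2.55246934e-01,  7.42450096e-02,
         5.71628281e+02],
       [-1.44059821e-03, -2.74279016e-01,  9.61649076e-01,
         3.72922429e+02],
       [ 0.00000000e+00,  0.00000000e+00,  0.00000000e+00,
         1.00000000e+00]])}
```

View pics/scene0.png

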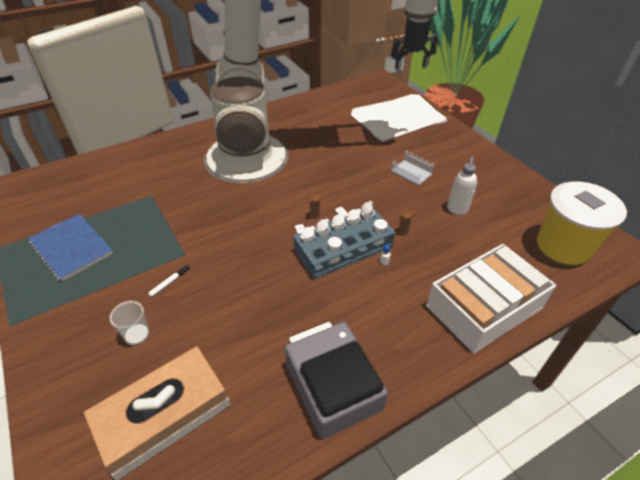

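View pics/top0.png

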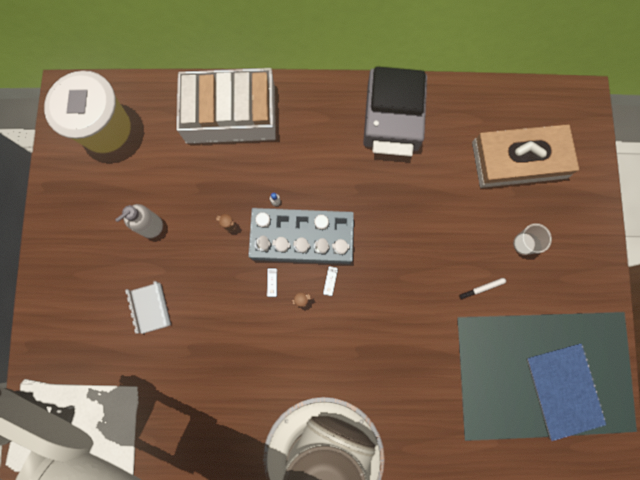

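View pics/wrist0.png

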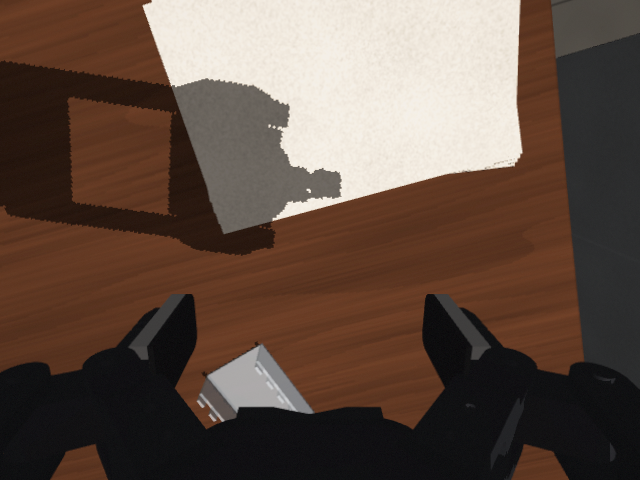

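The scene shows the rack at about (343,238). In the top view it is at about (302,236), with the flip-cap row along row 244 (columns 262–341) and brown look-alikes at (226,222) and (302,300). I'll zoom in next and locate the rack.

```bash
cat > h.py <<'E'
import numpy as np, cv2
from bench import arm
def ray(p,u,v):
    K=p["camera_matrix"];k=p["k1"]
    d=np.array([(u-K[0,2])/K[0,0],(v-K[1,2])/K[1,1]])
    x=d.copy()
    for _ in range(20): x=d/(1+k*(x@x))
    P=p["pose"]
    return P[:3,3],P[:3,:3]@np.array([x[0],-x[1],-1])
def onz(p,u,v,z):
    o,d=ray(p,u,v);return o+d*(z-o[2])/d[2]
def proj(p,X):
    P=p["pose"];c=P[:3,:3].T@(np.asarray(X,float)-P[:3,3])
    s=np.array([c[0],-c[1]])/-c[2];s=s*(1+p["k1"]*(s@s));K=p["camera_matrix"]
    return K[0,0]*s[0]+K[0,2],K[1,1]*s[1]+K[1,2]
E
python3 - <<'E'
from h import *
a=cv2.imread("pics/top0.png")[180:320,210:370]
cv2.imwrite("pics/top0z.png",cv2.resize(a,None,fx=5,fy=4.2,interpolation=2)[:600])
b=cv2.imread("pics/scene0.png")[180:290,270:430]
cv2.imwrite("pics/scene0z.png",cv2.resize(b,None,fx=5,fy=5,interpolation=2))
E
```

```text
(no output)
```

View pics/top0z.png

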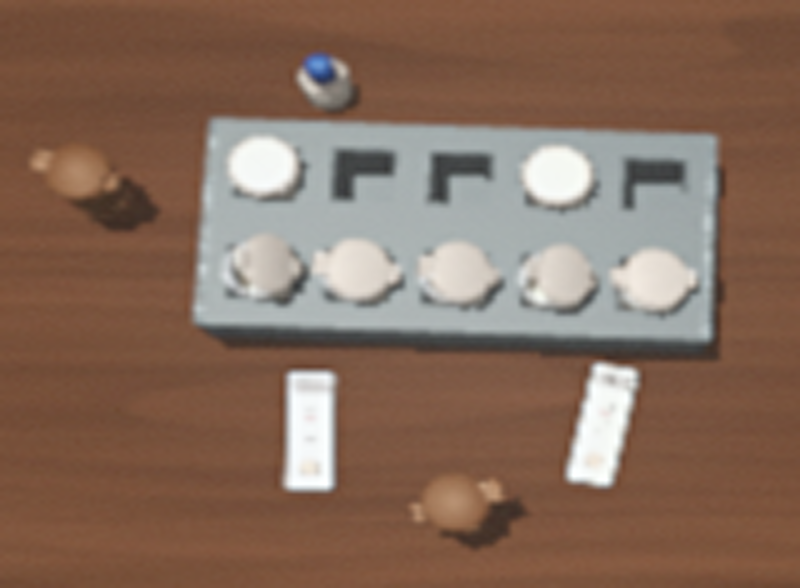

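View pics/scene0z.png

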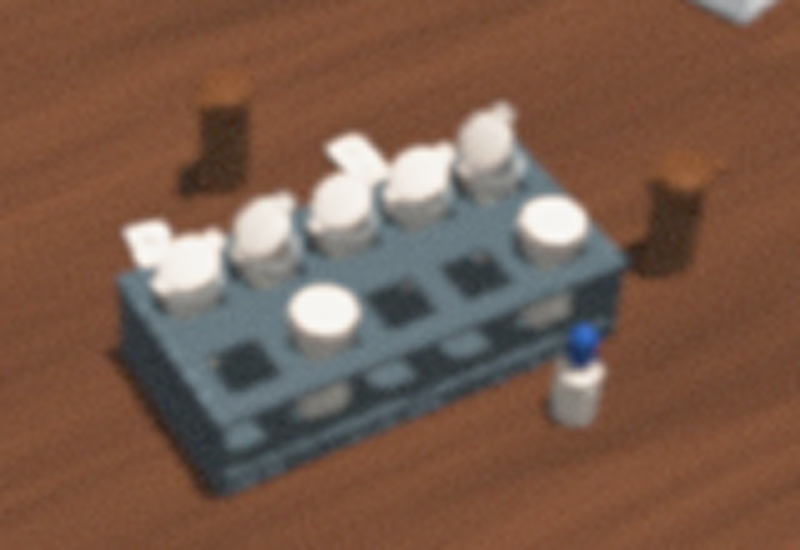

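Run:
```python
from h import *
p=arm.camera_params("top")
def z(u,v): return u/5+210,v/4.2+180
for n,c in dict(TL=(210,118),TR=(718,135),BR=(712,338),BL=(195,322)).items(): print(n,onz(p,*z(*c),60))
for c in [(263,166),(558,176)]: print('screw',onz(p,*z(*c),81))
print('vial', [onz(p,*z(*c),83).round() for c in [(654,280),(560,278),(458,272),(357,270),(264,268)]])
print('brown',onz(p,*z(455,502),70),onz(p,*z(80,172),70))
```

```text
TL [603.34320145 182.71929604  60.        ]
TR [595.2299397 -69.8445044  60.       ]
BR [474.16911683 -66.55645912  60.        ]
BL [481.44251225 186.04113225  60.        ]
screw [569.95732731 153.04376621  81.        ]
screw [565.26848123   9.41427866  81.        ]
vial [array([504., -37.,  83.]), array([505.,   8.,  83.]), array([508.,  57.,  83.]), array([509., 106.,  83.]), array([510., 151.,  83.])]
brown [377.73905518  57.05329917  70.        ] [568.01085919 244.21278812  70.        ]
```

Call:
drive_tool([
  [-1, 40, -60, 0, -0.16],
  [-1, 80, -115, 0, -0.33],
  [-1, 120, -170, 0, -0.5],
  [-1, 160, -230, 0, -0.66],
  [-1, 200, -285, 0, -0.83],
  [-1, 240, -340, 0, -1.0],
  [-1, 280, -400, 0, -1.16],
  [-1, 320, -455, 0, -1.33],
])

```text
time: 1.15
tool_pos: [441.3, 143.1, 238.9]
tool_rot: [1.235, 1.193, -1.235]
force: [0.2, 1.8, 0.5]
finger_gap: 0.001
```

Call:
drive_tool([
  [-1, 25, -50, 0, 0],
  [-1, 45, -100, 0, 0],
  [-1, 65, -143, 0, 0],
  [-1, 65, -143, 0, 0],
  [-1, 65, -143, 0, 0],
])

```text
time: 1.78
tool_pos: [506.1, 0.3, 238.7]
tool_rot: [1.235, 1.194, -1.236]
force: [0.4, 0.3, -0.1]
finger_gap: -0.001
```

Run:
```python
from h import *
from scipy.spatial.transform import Rotation as R
s=arm.get_state();print(s['time'],s['tool_pos'],s['force'],R.from_rotvec(s['tool_rot']).as_matrix().round(3),s['joints'].round(3))
for n in("scene","wrist"):
    print(arm.camera_params(n)['pose'].round(3)[:,3])
    im=arm.get_image(n)[:,:,::-1]; cv2.imwrite(f"pics/{n}1.png",im)
    if n=="scene": cv2.imwrite("pics/scene1z.png",cv2.resize(im[100:300,250:450],None,fx=3,fy=3,interpolation=2))
```

```text
1.775 [5.06062424e+02 2.90081438e-01 2.38679778e+02] [ 0.40155129  0.25684768 -0.05221359] [[-0.001  0.999 -0.035]
 [ 0.001 -0.035 -0.999]
 [-1.    -0.001 -0.001]] [-0.152  0.007  1.593  0.     1.543 -0.117]
[ 1.275386e+03 -4.476810e+02  9.560120e+02  1.000000e+00]
[508.878  68.993 373.064   1.   ]
```

View pics/wrist1.png

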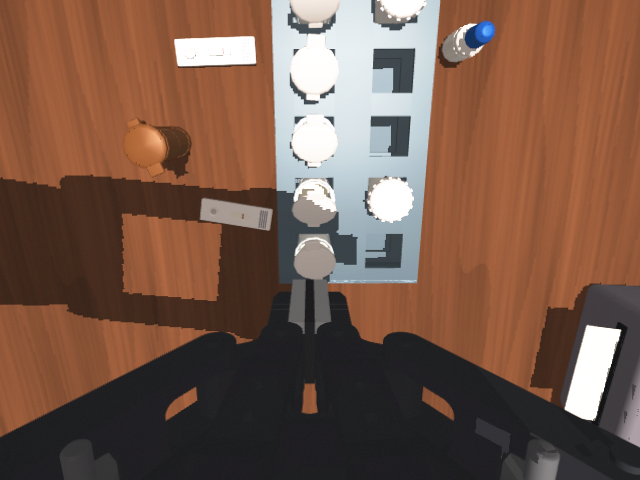

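View pics/scene1z.png

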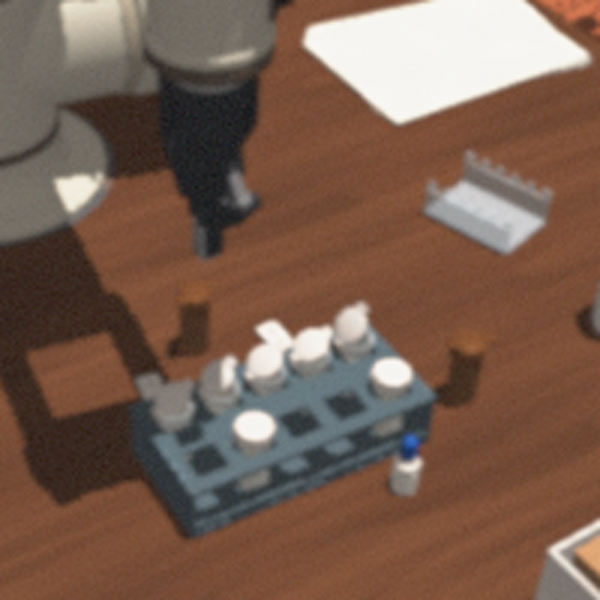

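Run:
```python
from h import *
im=cv2.imread("pics/wrist1.png")
a=cv2.resize(im[0:290,265:435],None,fx=2,fy=2,interpolation=2)
b=cv2.resize(im[165:290,275:360],None,fx=5,fy=4.6,interpolation=2)
h=np.zeros((600,800,3),np.uint8);h[:580,:340]=a;h[:575,350:775]=b
cv2.imwrite("pics/w1z.png",h)
p=arm.camera_params("wrist")
for k in range(5):
    x,y=508.5+.0305*48*(k-2),59+48*(k-2); print(k+1,(round(x,1),y),np.round(proj(p,(x,y,76))),'screws' )
# finger tips seen at pixel
print(onz(p,315,140,84),onz(p,316,70,84), 'TCP', proj(p,(506,0.3,231)))
```

```text
1 (505.6, -37) [309. 258.] screws
2 (507.0, 11) [309. 200.] screws
3 (508.5, 59) [309. 138.] screws
4 (510.0, 107) [309.  69.] screws
5 (511.4, 155) [309.  -8.] screws
[512.7282968   57.50234895  84.        ] [514.78222499 105.00998088  84.        ] TCP (np.float64(307.84262934940216), np.float64(299.6805145309073))
```

View pics/w1z.png

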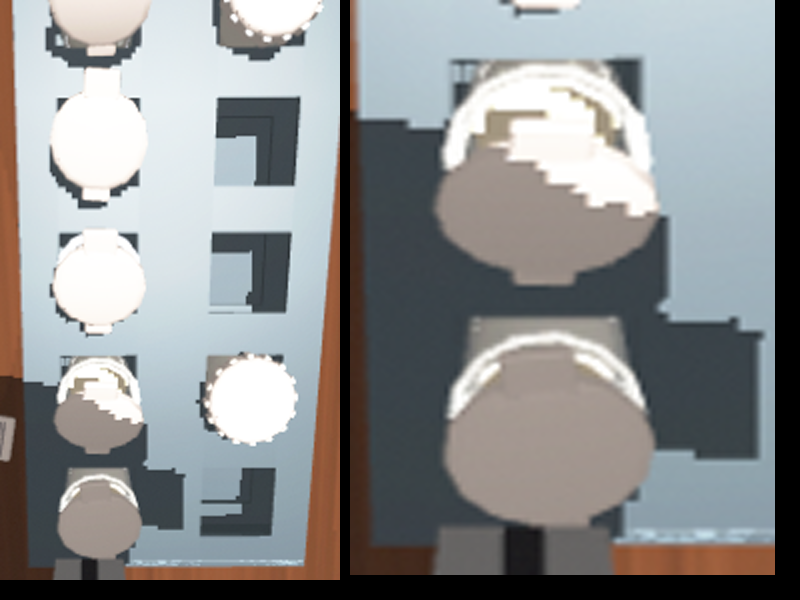

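Call:
drive_tool([
  [-1, 1, -45, 0, 0],
  [-1, 1, -90, -20, 0],
  [-1, 1, -95, -60, 0],
  [-1, 1, -95, -100, 0],
  [-1, 1, -95, -130, 0],
  [-1, 1, -95, -145, 0],
  [-1, 1, -95, -145, 0],
  [-1, 1, -95, -145, 0],
])

```text
time: 2.88
tool_pos: [507.6, -94.0, 95.3]
tool_rot: [1.234, 1.193, -1.233]
force: [0.4, 0.3, -0.2]
finger_gap: 0.001
```

Run:
```python
from h import *
s=arm.get_state();print(s['time'],s['tool_pos'],s['force'])
for n in("scene","wrist"):
    im=arm.get_image(n)[:,:,::-1]; cv2.imwrite(f"pics/{n}2.png",im)
    if n=="scene": cv2.imwrite("pics/scene2z.png",cv2.resize(im[150:280,260:420],None,fx=5,fy=4.6,interpolation=2))
p=arm.camera_params("scene");t=s['tool_pos']
for z in(0,-8,-13): u,v=proj(p,t+[0,0,z]);print(z,(u-260)*5,(v-150)*4.6)
```

```text
2.875 [507.58402537 -93.97375025  95.27207221] [ 0.44542901  0.31679299 -0.18930203]
0 139.01163562999187 398.93722279572273
-8 139.69971022561793 408.7534038574155
-13 140.12634627474 414.84135970478826
```

View pics/wrist2.png

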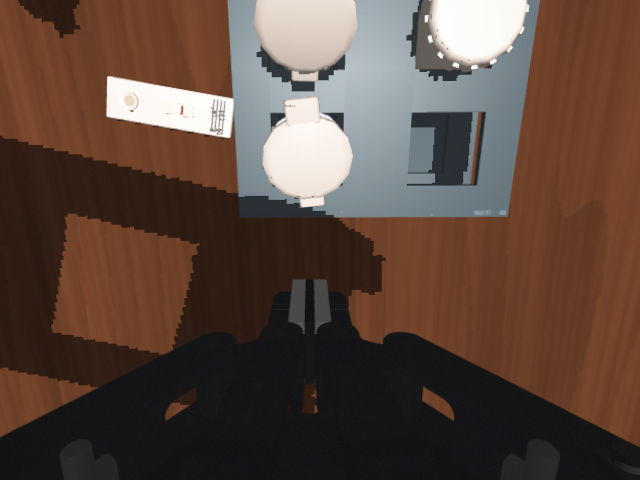

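View pics/scene2z.png

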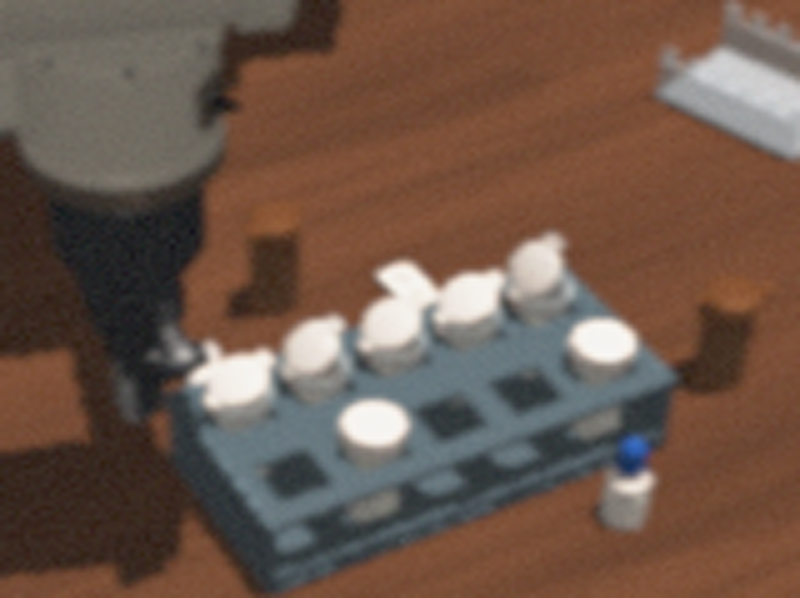

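Call:
drive_tool([
  [-1, 0, 6, -1, 0],
  [-1, 0, 13, -1, 0],
  [-1, 0, 20, -1, 0],
  [-1, 0, 26, -1, 0],
  [-1, 0, 32, -1, 0],
  [-1, 0, 37, -1, 0],
  [-1, 0, 42, -1, 0],
  [-1, 0, 47, -1, 0],
])

```text
time: 3.98
tool_pos: [507.6, -46.8, 94.2]
tool_rot: [1.234, 1.192, -1.233]
force: [0.6, -1.5, 0.1]
finger_gap: -0.003
```

Call:
drive_tool([
  [-1, 0, 5, 0, 0],
  [-1, 0, 10, 0, 0],
  [-1, 0, 14, 0, 0],
  [-1, 0, 17, 0, 0],
])

```text
time: 4.47
tool_pos: [507.6, -29.6, 94.2]
tool_rot: [1.234, 1.192, -1.233]
force: [0.2, -0.0, -0.3]
finger_gap: -0.001
```

Run:
```python
from h import *
s=arm.get_state();print(s['time'],s['tool_pos'],s['force'])
for n in("scene","wrist"):
    im=arm.get_image(n)[:,:,::-1]; cv2.imwrite(f"pics/{n}3.png",im)
    if n=="scene": cv2.imwrite("pics/scene3z.png",cv2.resize(im[150:280,260:420],None,fx=5,fy=4.6,interpolation=2))
```

```text
4.475 [507.56809096 -29.59265247  94.19563609] [ 0.20612538 -0.01700898 -0.30663779]
```

View pics/wrist3.png

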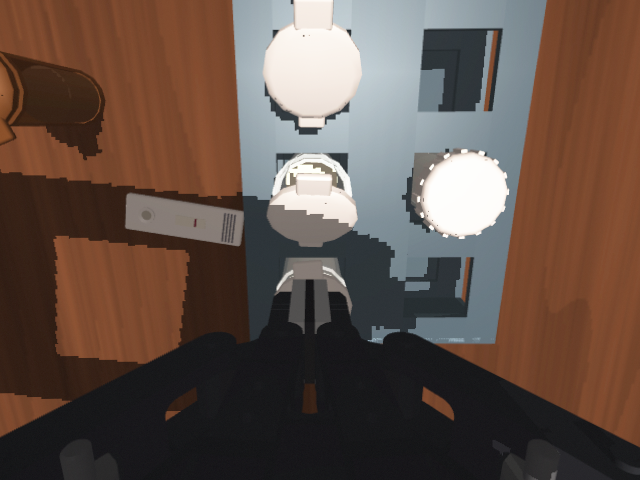

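View pics/scene3z.png

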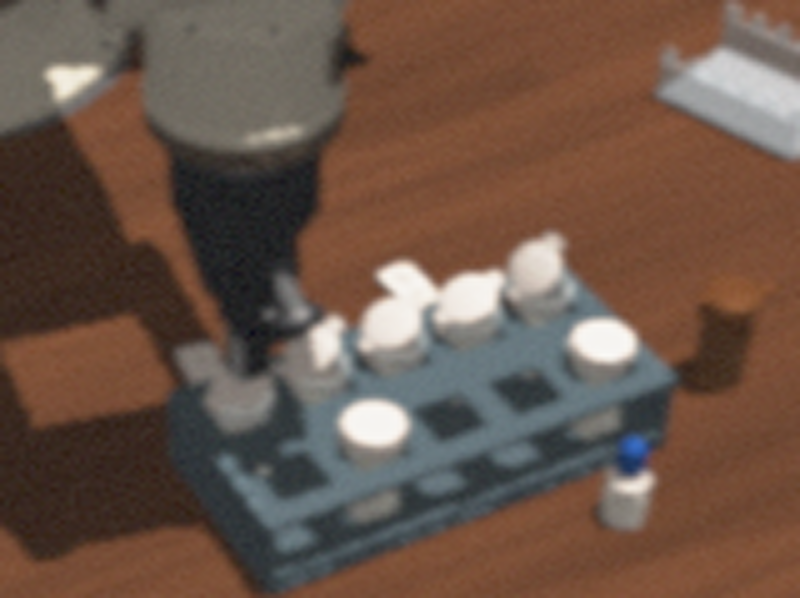

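Call:
drive_tool([
  [-1, 0, 0, -1, 0],
  [-1, 0, 0, -2, 0],
  [-1, 0, 0, -3, 0],
  [-1, 0, 0, -3, 0],
])

```text
time: 5.08
tool_pos: [507.5, -29.6, 91.1]
tool_rot: [1.234, 1.192, -1.233]
force: [-0.2, -1.1, -0.6]
finger_gap: -0.006
```

Call:
drive_tool([
  [-1, 0, 0, -0.5, 0],
  [-1, 0, 0, -1, 0],
  [-1, 0, 0, -1, 0],
])

```text
time: 5.45
tool_pos: [507.5, -29.6, 90.0]
tool_rot: [1.234, 1.192, -1.233]
force: [0.9, 0.3, 0.1]
finger_gap: 0.004
```

Call:
drive_tool([
  [-1, 0, 0, -0.5, 0],
  [-1, 0, 0, -0.5, 0],
])

```text
time: 5.7
tool_pos: [507.5, -29.6, 89.5]
tool_rot: [1.234, 1.193, -1.233]
force: [0.8, 0.8, -0.7]
finger_gap: -0.003
```

Call:
drive_tool([
  [-1, 0, 0, -0.5, 0],
  [-1, 0, 0, -0.5, 0],
])

```text
time: 5.95
tool_pos: [507.5, -29.6, 89.0]
tool_rot: [1.234, 1.192, -1.233]
force: [-0.4, 0.2, -0.2]
finger_gap: 0.001
```

Call:
drive_tool([
  [-1, 0, 0, -0.4, 0],
  [-1, 0, 0, -0.4, 0],
])

```text
time: 6.2
tool_pos: [507.7, -29.6, 88.9]
tool_rot: [1.234, 1.192, -1.232]
force: [-1.7, 0.4, 6.0]
finger_gap: 0.0
```

Call:
drive_tool([
  [-1, 0, 0, 1, 0],
  [-1, 0, 5, 1, 0],
  [-1, 0, 10, 1, 0],
  [-1, 0, 15, 1, 0],
  [-1, 1, 20, 1, 0],
  [-1, 1, 25, 1, 0],
  [-1, 1, 30, 1, 0],
  [-1, 1, 35, 1, 0],
])

```text
time: 7.2
tool_pos: [508.7, 5.7, 89.9]
tool_rot: [1.234, 1.192, -1.233]
force: [-0.9, -0.9, -0.1]
finger_gap: -0.008
```

Call:
drive_tool([
  [-1, 0, 5, 0, 0],
  [-1, 0, 10, 0, 0],
  [-1, 0, 14, 0, 0],
  [-1, 0, 14, 0, 0],
])

```text
time: 7.7
tool_pos: [508.6, 20.0, 89.9]
tool_rot: [1.234, 1.192, -1.232]
force: [0.6, -0.6, -1.4]
finger_gap: 0.002
```

Run:
```python
from h import *
s=arm.get_state();print(s['time'],s['tool_pos'],s['force'])
for n in("scene","wrist"):
    im=arm.get_image(n)[:,:,::-1]; cv2.imwrite(f"pics/{n}4.png",im)
    if n=="scene": a=cv2.resize(im[160:270,260:400],(500,393),interpolation=2)
    else: b=cv2.resize(im[0:360,200:500],(300,360))
h=np.zeros((400,800,3),np.uint8);h[:393,:500]=a;h[:360,500:]=b
cv2.imwrite("pics/c4.png",h)
```

```text
7.7 [508.64575144  20.00033874  89.9207484 ] [ 0.58845256 -0.6120385  -1.38384862]
```

View pics/c4.png

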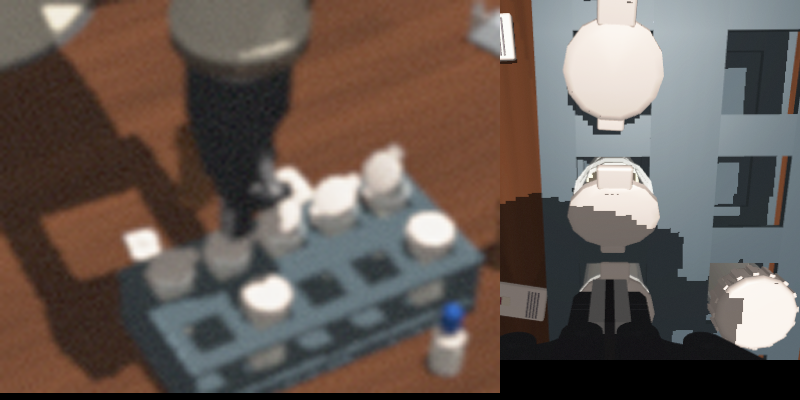

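Caps 1 and 2 look flat, at about (170,262) and (228,240) in the left part. Cap 3 is still raised ahead of the finger, at about (613,210) in the right part. Carrying on.

Call:
drive_tool([
  [-1, 0, 5, 0, 0],
  [-1, 0, 10, 0, 0],
  [-1, 0, 15, 0, 0],
  [-1, 1, 20, 0, 0],
  [-1, 1, 25, 0, 0],
  [-1, 1, 30, 0, 0],
  [-1, 1, 35, 0, 0],
  [-1, 1, 40, 0, 0],
])

```text
time: 8.8
tool_pos: [509.7, 60.1, 89.9]
tool_rot: [1.234, 1.192, -1.232]
force: [0.5, -0.5, -0.4]
finger_gap: -0.001
```

Call:
drive_tool([
  [-1, 0, 5, 0, 0],
  [-1, 0, 9, 0, 0],
  [-1, 0, 14, 0, 0],
  [-1, 0, 19, 0, 0],
  [-1, 1, 24, 0, 0],
  [-1, 1, 29, 0, 0],
  [-1, 1, 34, 0, 0],
  [-1, 1, 39, 0, 0],
])

```text
time: 9.8
tool_pos: [510.6, 99.4, 89.9]
tool_rot: [1.234, 1.192, -1.232]
force: [0.0, -0.0, -0.4]
finger_gap: 0.003
```

Run:
```python
from h import *
s=arm.get_state();print(s['time'],s['tool_pos'],s['force'])
for n in("scene","wrist"):
    im=arm.get_image(n)[:,:,::-1]; cv2.imwrite(f"pics/{n}5.png",im)
    if n=="scene": a=cv2.resize(im[160:270,260:400],(500,393),interpolation=2)
    else: b=cv2.resize(im[0:360,200:500],(300,360))
h=np.zeros((400,800,3),np.uint8);h[:393,:500]=a;h[:360,500:]=b
cv2.imwrite("pics/c5.png",h)
```

```text
9.8 [510.60818517  99.41747796  89.91510099] [ 0.03502393 -0.00225161 -0.38230726]
```

View pics/c5.png

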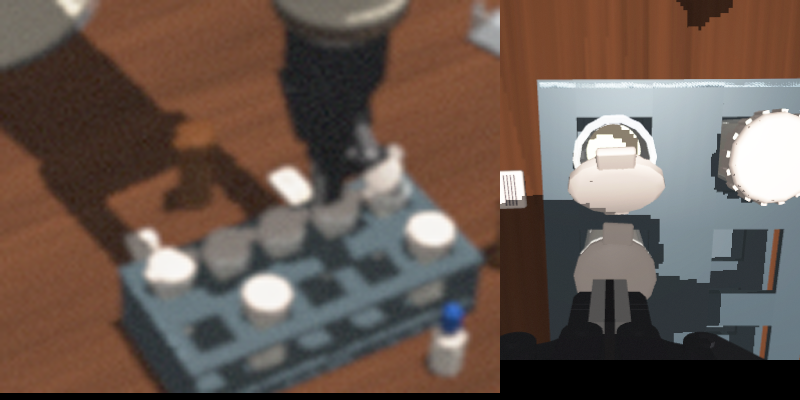

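Caps 1–3 are flat, cap 4 is almost shut under the finger, and cap 5 is still raised at about (616,180) in the right part.

Call:
drive_tool([
  [-1, 0, 5, 0, 0],
  [-1, 0, 10, 0, 0],
  [-1, 0, 15, 0, 0],
  [-1, 0, 20, 0, 0],
  [-1, 1, 25, 0, 0],
  [-1, 1, 30, 0, 0],
  [-1, 1, 35, 0, 0],
  [-1, 1, 40, 0, 0],
])

```text
time: 10.9
tool_pos: [511.6, 139.9, 89.9]
tool_rot: [1.234, 1.193, -1.232]
force: [0.0, -0.2, -0.4]
finger_gap: -0.001
```

Call:
drive_tool([
  [-1, 0, 5, 0, 0],
  [-1, 0, 10, 0, 0],
  [-1, 0, 15, 0, 0],
  [-1, 0, 20, 0, 0],
  [-1, 1, 26, 0, 0],
  [-1, 1, 32, 0, 0],
  [-1, 1, 38, 0, 0],
  [-1, 1, 44, 0, 0],
])

```text
time: 11.9
tool_pos: [512.6, 184.3, 89.9]
tool_rot: [1.234, 1.193, -1.232]
force: [0.2, 0.8, 0.2]
finger_gap: -0.003
```

Call:
drive_tool([
  [-1, 0, 10, 20, 0],
  [-1, 0, 10, 60, 0],
  [-1, 0, 10, 110, 0],
  [-1, 0, 50, 150, 0],
  [-1, -10, 100, 170, 0],
  [-1, -40, 150, 170, 0],
  [-1, -60, 180, 170, 0],
  [-1, -60, 180, 170, 0],
])

```text
time: 12.9
tool_pos: [451.0, 366.4, 259.9]
tool_rot: [1.232, 1.194, -1.23]
force: [0.8, -0.5, 0.9]
finger_gap: 0.002
```

Run:
```python
from h import *
s=arm.get_state();print(s['time'],s['tool_pos'],s['force'])
for n in("scene","top","wrist"):
    im=arm.get_image(n)[:,:,::-1]; cv2.imwrite(f"pics/{n}6.png",im)
    if n=="scene": a=cv2.resize(im[190:280,280:420],(800,514),interpolation=2);cv2.imwrite("pics/s6z.png",a)
    if n=="top": cv2.imwrite("pics/t6z.png",cv2.resize(im[180:320,210:370],None,fx=5,fy=4.2,interpolation=2))
```

```text
12.9 [451.04061523 366.37359107 259.87514449] [ 0.79907307 -0.49432971  0.90861044]
```

View pics/s6z.png

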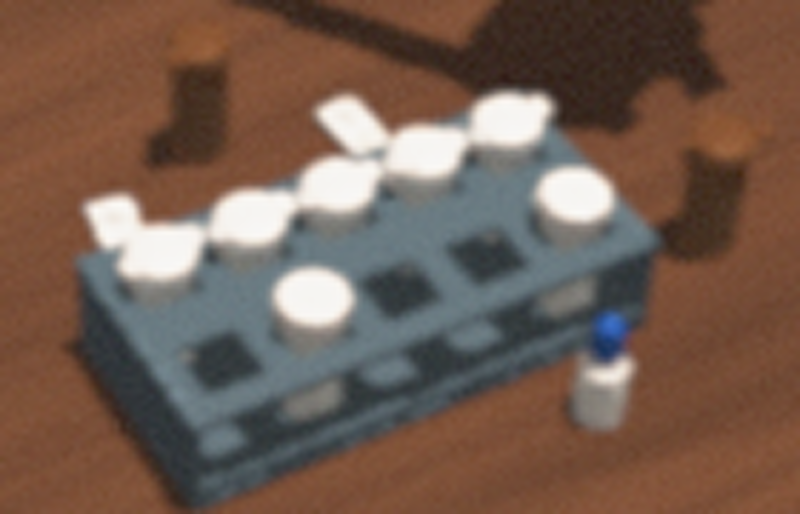

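View pics/t6z.png

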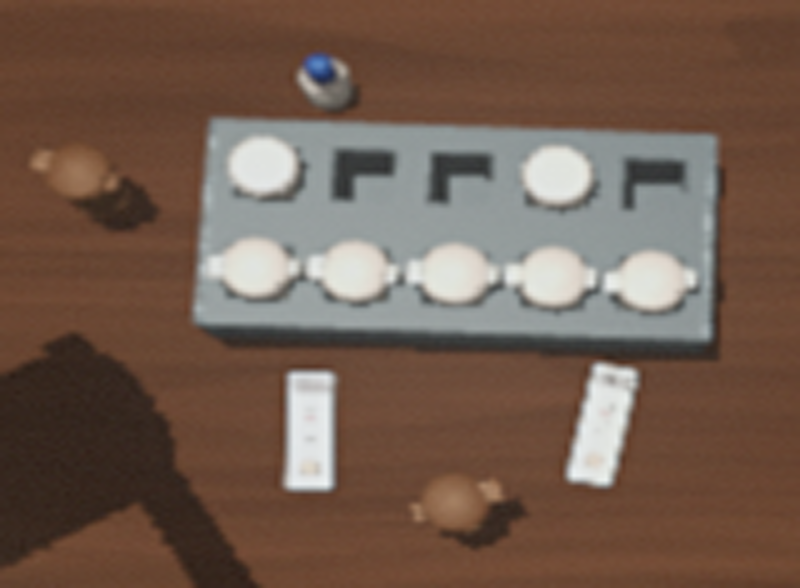

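View pics/wrist6.png

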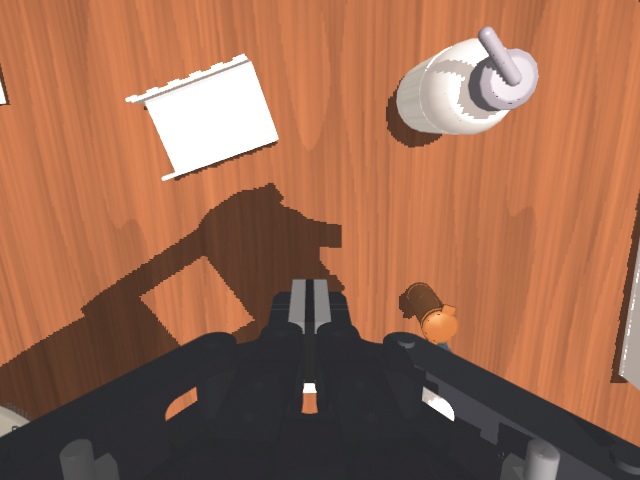

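The scene and top views show all five caps lying flat, with everything else where it was. The hand is clear, so I'm handing in.

```bash
python3 -c "
from bench import arm
print(arm.close_job())"
```

```text
the job is handed in; nothing more can be done
None
```

I brushed the five flip caps shut in order, from vial1 at the -y end to vial5. The hand then lifted clear, and I handed the job in at about 13 s. No verdict came back.

- **Height:** I pressed lightly on cap1 once to find the height, and the fingertips met its shut top at tool height 88.9 mm with about 6 N. I swept the rest about 1 mm above that, and every other force reading, taken at the end of each move, stayed below about 2 N.
- **Order:** Pictures during the sweep showed the next cap still raised each time I looked: cap2 after cap1, cap3 after cap2, and cap5 while cap4 was nearly shut. I did not take a picture between caps 3 and 4.
- **Final state:** The last scene and top pictures show all five caps flat and the vials upright. The screw-cap vials, cassettes, dropper and brown look-alikes show no visible movement. I judged this by eye and did not measure the cap angles. I did not look closely at the marker and beaker at the end, but the arm never went near them.
- **Disagreement:** The top and wrist cameras differed by about 4 mm on the row's sideways position, so I steered between them. That is small against the 28 mm cap tops.

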